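# Load the board tester under isolation

### The arm

A 6-joint arm with a two-finger parallel gripper is mounted at the origin on the work surface. World frame = base frame: x ahead of the robot, y to its left, z up, the work surface at z = 0. Lengths are in mm, angles in rad, forces in N, time in s.
With the tool pointing down it reaches from about 275 to 750 mm from the base axis. Payload 10.2 kg.
Tool frame: the origin (TCP) lies between the finger pads; the fingertips stand 25 mm ahead of it and the grasp point (between the pads) lies 6 mm ahead of it; z points along the fingers, y is the line along which they close (so a half turn about z gives the same grasp; the last joint's range is limited). The gripper opens to 85 mm and grips with 20 to 120 N. Pads are 22 mm wide; open, the fingers measure 114 mm over their backs; the gripper's body (76 mm by 85 mm) begins 54 mm behind the grasp point. The pads swing forward as they close: fully open they stand 13 mm farther back than shut.
Start: joints at [1.038, 0.313, 1.498, -0, 1.331, -0.223], TCP at [160.069, 500.009, 256.294] pointing down, gripper open.
Joint ranges: [-2.94, 2.94], [-0.97, 2.17], [0.19, 2.56], [-1.23, 4.37], [0.02, 3.11], [-2.88, 2.88]. Speed limits (rad/s): [2.39, 2.39, 3.01, 3.14, 3.14, 3.14].

### API

Orientations are given as a unit quaternion [w, x, y, z].
In Python, from rig import ctrl, eyes, finish_job gives the robot as it stands.
- The arm moves only by the tool step_arm, never from a script. Its argument "increments" is a list of rows, each an object of numbers: "dx", "dy", "dz": the shift along the tool's x, y, z in units of 25 mm (1.0 is 25 mm); "wx", "wy", "wz": the turn, a rotation vector about the tool's x, y, z in units of 6 degrees (1.0 is 6 degrees). A call has 1 to 5 rows; each row shifts and turns the commanded pose from where the row before left it, along the tool's axes as they then stand; what a row does not reach is not made up. A row lasts 1/10 s, in which the tool goes at most 50 mm and 8.59 degrees, less where a joint would pass 70% of its speed; a pose out of reach is approached as far as the arm can. A call is refused whole if a number of a shift passes 1 or a number of a turn 1, either way. A call with a gripper value outside its range is refused whole. "fingers" is the finger opening in mm, from 0 to 85.4, set as the call begins (left out, the last holds). The fingers move at their own pace and stop on an object; "squeeze" is the grip in N (left out, the last holds). Time passes only in rows, so rows that do not move let the fingers close. It gives the time, the measured TCP pose, the force, the opening and the grip force at its end, in the units of the state.
- ctrl.sense(): the state, without advancing time (a new reading comes with each control period).
- eyes.capture(name): name is "scene" or "top" or "wrist"; returns a dict with "frame" (400x640x3 uint8, blue, green, red), "fx", "fy", "cx", "cy" (pixels), "R" (3x3) and "t" (3): a world point X has camera coordinates R X + t; the wrist camera has in their place "tool_from_camera" (4x4, takes a point from camera to tool coordinates, whose origin is the TCP and whose axes are the flange's). Camera axes: x right, y down, z forward; pixel columns grow to the right and rows downward; lengths in mm; the calibration is good to about 2 mm. A picture is of the moment at which its call begins: read the wrist's pose just before it. There is no depth.
- finish_job(): hands the job in; it is judged then, once.
Trained networks look in the newest picture that a camera, given by its name, has taken for a name from the list of things; names that differ only in an ending like _2 or _b are one class to them, and where a whole thing is asked for, a point or a joint stands for the part that bears it (a point fixed in the world has none). Each returns a list of dicts, best first, with "p" (0 to 1); they miss things now and then, are a little off and sometimes report something else, mostly with a low value. They report only what shows in the picture. A call takes as long as a camera call. They do not tell look-alikes from the thing itself.
- eyes.cut_out(camera, label): "mask" (400x640 bool, what is visible of it).
- eyes.landmark_of(camera, label): "point" ([x, y, z] in mm, in the coordinates of the camera as it stood for that picture, good to about 4 mm: a listed point, or the origin of a listed thing).
The state is a dict: "time_s": time; "joints": joint angles; "dq": joint speeds; "tau": joint torques, N m; "eef_pos": TCP position; "ee_rot": TCP orientation; "force": force on the tool from outside, world axes, zero at the start; "wrist_torque": the same for the moment, N m; "grip_width": opening from 0.0 (shut) to 1.0 (fully open); "grip_force": force on a finger pad.
Only numpy, scipy, OpenCV 4.12 (cv2) and the standard library are available. Lean on these libraries where they do the work, as an engineer would, in place of code of your own. Each camera call takes 0.05 s, during which the arm holds its last target. There are 200 camera calls.

### The job

Load the green board with the black heat sink into the test fixture: first switch the isolator off (lever fully over to the green side), then seat the board gently, flat and fully home in the blue pocket with its white connector at the fixture's white contact block, and let go of it. Swing the orange latch fully closed over the board and only then switch the isolator fully on again (lever over to the red side). The board must not touch the fixture while the isolator is on and the latch open; leave everything else where it is.

Things in the scene. Friction and masses are not known exactly. Their poses are not given: they have to be found in the camera images.
- isolator: Isolator switch, fixed to the table: grey box 140 x 90 x 54 mm on a 150 x 100 foot. Origin: centre of its underside. The lever's pivot lies 62 mm above the origin, along the isolator's y; hinge cheeks reach 72 mm high. A green plate on the top's -x half marks OFF, a red plate on the +x half marks ON.
- switch (a joint): Angle of the isolator's lever, rad: 0 = OFF (leans 0.6 rad to the isolator's -x, over the green plate), 1.2 = ON (leans 0.6 rad to +x, over the red plate). The lever is weighted: once past the middle (0.6) it falls over into that end and stays; 1 to 3 N at the bar moves it.
- switch_bar (a point): Centre of the red crossbar at the lever's end: 76 mm long along the isolator's y, 18 thick, 85 mm from the pivot; about 132 mm above the table at either end of travel, 147 in the middle, 48 mm to each side of the pivot. Two 10 mm rods 48 apart carry it. It can be pushed with closed fingertips.
- fixture: Fixed aluminium plate 180 (x) x 230 (y) x 18 mm with a blue-walled pocket 99 (x) x 154 (y) mm in its middle. Origin: centre of the underside, under the pocket's centre. Pocket floor 18 mm above the origin; walls 8 mm high (top at 26), 10 thick, tops rounded at 4. A white contact block (60 x 18, top at 40) stands outside the pocket's -y end, 102 mm from the centre.
- fixture_plug (a point): Where point board_plug must come to lie: on the fixture's centre line, 62 mm to the fixture's -y from the pocket's centre, 24 mm above the underside.
- latch (a joint): Angle of the fixture's orange swing latch, rad: 0 = open (bar along the fixture's +y beside the pocket's -x edge), 1.57 = closed (bar points to the fixture's +x, across the board). Vertical pivot at fixture x -70, y +40 mm; closes clockwise seen from above. It stays where it is left; about 1 N at the peg moves it.
- latch_peg (a point): Middle of the upright orange peg (14 mm thick) at the latch's end, 72 mm from the pivot, 58 mm above the fixture's underside; the peg runs from 36 to 76 mm. The bar is 14 wide, from 29 to 37 mm above the underside (5 mm above a seated board). Open, the peg stands at fixture (-70, +112) mm, closed at (+2, +40).
- board: Green circuit board to load, 95 (x) x 150 (y) x 6 mm, about 0.25 kg, lying flat on the pink mat (260 x 200 x 6). Origin: centre of its underside, z up. In its middle a black finned heat sink, 26 (x) x 40 (y) mm, from 6 to 34 mm above the underside, to hold it by. A white connector (55 x 12, 10 high) lies across its -y end.
- board_plug (a point): Foot of the white connector: on the board's centre line, 62 mm to its -y from the middle, on its top face (6 mm above the underside).
- driver: Bystander: yellow-handled screwdriver, 160 mm long, lying on the pink mat beside the board. Origin: centre of the underside (of the middle of the shape).
- pliers: Bystander: black-handled pliers, 155 mm long, 45 wide, 14 high, lying flat beside the isolator. Origin: centre of the underside (of the middle of the shape).
- tape: Bystander: yellow ring-shaped roll of tape, 64 mm across, 24 high, lying flat in front of the fixture. Origin: centre of the underside.
- jar: Bystander: closed jar with blue label, 54 mm across, 90 high, standing beyond the fixture. Origin: centre of the underside.
- spare: Bystander: bare green board, 95 x 150 x 6 mm, without heat sink or white connector; lies at the back of the table; not the one to load. Origin: centre of the underside.
- bin: Bystander: open blue bin, 160 x 110 x 60 mm, at the side of the table. Origin: centre of the underside.
- meter: Bystander: orange hand meter, 150 x 80 x 30 mm, at the side of the table. Origin: centre of the underside.
Mind the look-alikes: they are no part of the job. Of the things that look like the board, the smaller one is meant.

How it is judged (in metres and radians):
On the way, in this order (a step that is already met when the one before it is completed fails the run):
1. the isolator is switched off (value of joint switch below 0.12 rad), for 0.2 s.
2. with the isolator still off, the board lies flat and square in the pocket, connector at the contact block, released (value of joint switch below 0.12 rad and contact force between the fingers and board below 0.3 N and z of board in the frame of fixture below 0.0205 m and angle between the z axis of board and the z axis of fixture, either way round below 0.025 rad and horizontal distance between board_plug and fixture_plug below 0.006 m and horizontal distance between board and fixture below 0.006 m), for 0.2 s.
3. with the isolator still off, the latch is closed over the seated board (value of joint switch below 0.12 rad and value of joint latch above 1.4 rad and z of board in the frame of fixture below 0.0205 m and angle between the z axis of board and the z axis of fixture, either way round below 0.025 rad and horizontal distance between board_plug and fixture_plug below 0.006 m and horizontal distance between board and fixture below 0.006 m), for 0.2 s.
4. the isolator is switched on again with the latch closed (value of joint switch above 1.08 rad and value of joint latch above 1.4 rad and z of board in the frame of fixture below 0.0205 m and angle between the z axis of board and the z axis of fixture, either way round below 0.025 rad and horizontal distance between board_plug and fixture_plug below 0.006 m and horizontal distance between board and fixture below 0.006 m), for 0.2 s.
At the end, for the whole second after the job is handed in: Isolator lever fully on (over 1.08 rad), latch fully closed (over 1.40 rad), board at rest in the pocket: underside within 2.5 mm of the floor, level within 0.025 rad, middle and connector each within 6 mm of their places (white connector at the white contact block) (all of step 4 and linear speed of board below 0.02 m/s); the robot touches nothing.
It fails at once if the board touches the fixture while the isolator is on (above 0.4 rad) and the latch is not closed (below 1.2 rad) (contact force between board and fixture above 0.5 N and value of joint switch above 0.4 rad and value of joint latch below 1.2 rad).
It fails at once if the board is dropped or slammed into the pocket: it moves faster than 0.4 m/s when less than 30 mm above the pocket's floor (linear speed of board above 0.4 m/s and horizontal distance between board and fixture below 0.05 m and z of board in the frame of fixture below 0.048 m).
It fails at once if any of the bystanders (driver, pliers, tape, jar, spare board, bin, meter) is moved by more than 30 mm (distance of any of driver, pliers, tape, jar, spare, bin, meter from where it was at the start of the episode above 0.03 m).
It also fails if it takes over 72 s, if anything falls off the work surface, if the arm or the gripper's body presses on something with over 40 N, if the wrist force passes 120 N, or if a joint passes its speed limit or range.

## Working session

There is one attempt and no reset: what is moved stays moved. The work goes in short steps, Python scripts to look and compute and a tool call to move; the robot and the scene stay as the last step left them, time stands still between calls to the robot, and variables do not carry over. Pictures are saved under pics/ and viewed, at most 12 in all, crops included, and the job is handed in when it is done.

Besides the shell and the picture viewer there is one more tool, called after "Request:" by a JSON object that holds its "op" and its "data". step_arm: Moves the arm, as the interface text tells. Its arguments: {"type":"object","properties":{"increments":{"type":"array"},"fingers":{"type":"number"},"squeeze":{"type":"number"}},"required":["increments"]}

```bash
ls; mkdir -p pics
cat > h.py <<'E'
import numpy as np, cv2
from scipy.spatial.transform import Rotation as Ro
from rig import ctrl, eyes, finish_job
def pose():
    s=ctrl.sense(); q=s["ee_rot"]; return np.array(s["eef_pos"]), Ro.from_quat([q[1],q[2],q[3],q[0]]).as_matrix()
def toworld(cam,c,p,P=None):
    p=np.array(p,float)
    if cam=="wrist":
        T=np.array(c["tool_from_camera"]); x=T[:3,:3]@p+T[:3,3]; return P[1]@x+P[0]
    return np.array(c["R"]).T@(p-np.array(c["t"]))
def camf(cam,c,P=None):  # R,t world->cam
    if cam!="wrist": return np.array(c["R"]),np.array(c["t"])
    T=np.array(c["tool_from_camera"]); Rw=P[1]@T[:3,:3]; o=P[1]@T[:3,3]+P[0]; return Rw.T,-Rw.T@o
def proj(c,Rt,X):
    x=Rt[0]@np.array(X)+Rt[1]; return np.array([c["fx"]*x[0]/x[2]+c["cx"],c["fy"]*x[1]/x[2]+c["cy"]])
def onz(c,Rt,uv,z):
    d=Rt[0].T@np.array([(uv[0]-c["cx"])/c["fx"],(uv[1]-c["cy"])/c["fy"],1]); o=-Rt[0].T@Rt[1]; return o+d*(z-o[2])/d[2]
E
python3 - <<'E'
from h import *
print(pose(), ctrl.sense()["time_s"])
for cam in ["scene","top"]:
    c=eyes.capture(cam); cv2.imwrite(f"pics/{cam}0.png",c["frame"]); Rt=camf(cam,c)
    print(cam, "campos",(-Rt[0].T@Rt[1]).round())
    for l in ["isolator","switch_bar","fixture","fixture_plug","latch_peg","board","board_plug","driver","pliers","tape","jar","spare","bin","meter"]:
        for d in eyes.landmark_of(cam,l)[:3]:
            X=toworld(cam,c,d["point"]); print(l,round(d["p"],2),X.round(),proj(c,Rt,X).round())
E
```

```text
pics
(array([159.93647952, 499.80501918, 255.72285318]), array([[-9.52408720e-01,  3.04823228e-01, -6.54931934e-04],
       [ 3.04823808e-01,  9.52408071e-01, -1.14527318e-03],
       [ 2.74656591e-04, -1.29040701e-03, -9.99999130e-01]])) 0.0
scene campos [1049.  350. 1194.]
isolator 0.8 [ 480. -359.   -2.] [233. 167.]
switch_bar 0.72 [ 527. -343.  129.] [221. 155.]
fixture 0.61 [562.   5.  -3.] [309. 233.]
fixture_plug 0.93 [571. -57.  24.] [290. 222.]
latch_peg 0.6 [486. 104.  58.] [348. 220.]
board 0.93 [491. 309.   7.] [405. 260.]
board 0.71 [191. 290.   2.] [438. 188.]
board_plug 0.84 [227. 362.  11.] [455. 204.]
board_plug 0.72 [509. 247.   9.] [384. 255.]
driver 0.75 [623. 328.   5.] [391. 299.]
pliers 0.84 [ 454. -275.   -2.] [257. 172.]
tape 0.77 [381. -18.  -4.] [331. 189.]
jar 0.67 [510. 252.   7.] [385. 256.]
jar 0.58 [796.  77.   3.] [287. 305.]
spare 0.7 [ 750. -242.    1.] [211. 241.]
spare 0.67 [571. -60.  25.] [290. 222.]
bin 0.61 [ 465. -594.   -1.] [185. 137.]
meter 0.6 [484. 576.  -2.] [489. 304.]
top campos [ 384.  -10. 1693.]
isolator 0.91 [ 484. -352.    3.] [410. 199.]
switch_bar 0.59 [ 527. -342.  133.] [414. 185.]
fixture 0.98 [555.   2.  -0.] [317. 182.]
fixture_plug 0.75 [569. -60.  22.] [333. 178.]
latch_peg 0.47 [486. 103.  55.] [290. 200.]
board 0.91 [493. 312.   2.] [236. 199.]
board 0.86 [186. 286.  -2.] [243. 280.]
board 0.49 [619. 327.   9.] [232. 166.]
board_plug 0.85 [506. 251.  10.] [252. 196.]
board_plug 0.72 [228. 362.   9.] [223. 269.]
driver 0.71 [619. 329.   8.] [232. 167.]
driver 0.62 [496. 312.   3.] [236. 198.]
pliers 0.76 [ 449. -272.   -3.] [389. 209.]
tape 0.67 [381. -22.   3.] [324. 227.]
jar 0.63 [791.  71.   0.] [298. 122.]
spare 0.63 [ 752. -240.    2.] [379. 131.]
bin 0.61 [ 465. -592.    1.] [472. 204.]
bin 0.6 [ 450. -275.   -2.] [389. 209.]
meter 0.93 [483. 578.  -4.] [168. 203.]
```

Run:
```python
import cv2
a=cv2.imread("pics/scene0.png"); cv2.imwrite("pics/crop.png",cv2.resize(a[120:330,180:500],None,fx=2.5,fy=2.5,interpolation=cv2.INTER_CUBIC))
```

```text
(no output)
```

View pics/crop.png

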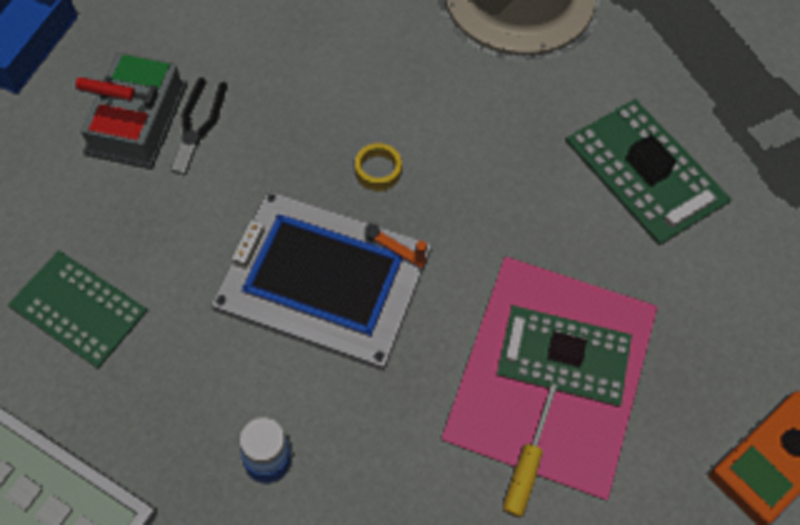

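Candidates for the board in the scene picture are (405,260) on the pink mat, (438,188), larger and lying on bare table, and (211,241), bare. The one at (405,260) fits: it has a heat sink and connector, is the smaller, lies on the mat, and measures 62 mm from plug to centre. The isolator is ON (lever over red, around (221,155)), and the latch is open at about (345,218).

Request:
{"op": "step_arm", "data": {"increments": [{"wz": -0.86},{"wz": -0.86},{"wz": -0.86},{"wz": -0.86},{"wz": -0.86}], "fingers": 0}}

```text
invalid input at $.increments[0]: expected keys dx, dy, dz, wx, wy, wz
```

Request:
{"op": "step_arm", "data": {"increments": [{"wz": -0.86},{"dx": -0.93,"dy": -0.86},{"dx": -0.93,"dy": -0.86},{"dx": -0.93,"dy": -0.86},{"dx": -0.93,"dy": -0.86}]}}

```text
invalid input at $.increments[0]: expected keys dx, dy, dz, wx, wy, wz
```

Request:
{"op": "step_arm", "data": {"increments": [{"dx": -0.93,"dy": -0.86},{"dx": -0.93,"dy": -0.86},{"dx": -0.93,"dy": -0.86},{"dx": -0.93,"dy": -0.86},{}]}}

```text
invalid input at $.increments[0]: expected keys dx, dy, dz, wx, wy, wz
```

```bash
cat >> h.py <<'E'
def look(name,labels,thr=.4):
    P=pose(); c=eyes.capture("wrist"); cv2.imwrite(f"pics/{name}.png",c["frame"]); Rt=camf("wrist",c,P); np.savez(f"{name}.npz",R=Rt[0],t=Rt[1],K=[c["fx"],c["fy"],c["cx"],c["cy"]])
    print(name,"tcp",P[0].round(1),"tool y ang",np.degrees(np.arctan2(-P[1][0,1],P[1][1,1])).round(2),"cam",(-Rt[0].T@Rt[1]).round(),"fx",c["fx"],"time",ctrl.sense()["time_s"])
    for l in labels:
        for d in eyes.landmark_of("wrist",l)[:2]:
            if d["p"]>thr:
                X=toworld("wrist",c,d["point"],P); print(" ",l,round(d["p"],2),X.round(1),proj(c,Rt,X).round())
    return c,Rt,P
E
python3 -c "
from h import *
look('w1',['board','board_plug','driver'])"
```

```text
w1 tcp [160.1 500.  256.3] tool y ang -17.75 cam [ 93. 521. 373.] fx 319.78822138863956 time 1.55
  board 0.63 [188.6 288.   -6.2] [177. 241.]
  board_plug 0.6 [226.4 365.3   7.8] [241. 255.]
```

View pics/w1.png

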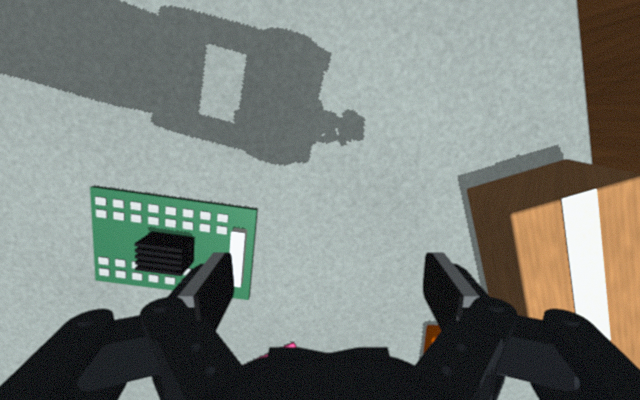

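The first picture shows only the larger look-alike (175,240), since the camera looks towards tool +x. The moves were refused because every row needs all six keys, so I'm sending them again.

Request:
{"op": "step_arm", "data": {"increments": [{"dx": 0,"dy": 0,"dz": 0,"wx": 0,"wy": 0,"wz": -0.86},{"dx": 0,"dy": 0,"dz": 0,"wx": 0,"wy": 0,"wz": -0.86},{"dx": 0,"dy": 0,"dz": 0,"wx": 0,"wy": 0,"wz": -0.86},{"dx": 0,"dy": 0,"dz": 0,"wx": 0,"wy": 0,"wz": -0.86},{"dx": 0,"dy": 0,"dz": 0,"wx": 0,"wy": 0,"wz": -0.86}], "fingers": 0}}

```text
time_s: 2.2
eef_pos: [160.1, 500.0, 256.3]
ee_rot: [-0.0, -0.072, 0.997, 0.0]
force: [0.3, -0.6, -0.4]
grip_width: 0.146
grip_force: 0.0
```

Request:
{"op": "step_arm", "data": {"increments": [{"dx": 0,"dy": 0,"dz": 0,"wx": 0,"wy": 0,"wz": -0.86},{"dx": -0.98,"dy": -0.69,"dz": 0,"wx": 0,"wy": 0,"wz": 0},{"dx": -0.98,"dy": -0.69,"dz": 0,"wx": 0,"wy": 0,"wz": 0},{"dx": -0.98,"dy": -0.69,"dz": 0,"wx": 0,"wy": 0,"wz": 0},{"dx": -0.98,"dy": -0.69,"dz": 0,"wx": 0,"wy": 0,"wz": 0}]}}

```text
time_s: 2.7
eef_pos: [272.2, 454.7, 256.3]
ee_rot: [0.0, -0.115, 0.993, 0.0]
force: [-0.4, -0.3, -0.2]
grip_width: -0.0
grip_force: 0.0
```

Request:
{"op": "step_arm", "data": {"increments": [{"dx": -0.98,"dy": -0.69,"dz": 0,"wx": 0,"wy": 0,"wz": 0},{"dx": -0.98,"dy": -0.69,"dz": 0,"wx": 0,"wy": 0,"wz": 0},{"dx": -0.98,"dy": -0.69,"dz": 0,"wx": 0,"wy": 0,"wz": 0},{"dx": -0.98,"dy": -0.69,"dz": 0,"wx": 0,"wy": 0,"wz": 0},{"dx": -0.98,"dy": -0.69,"dz": 0,"wx": 0,"wy": 0,"wz": 0}]}}

```text
time_s: 3.2
eef_pos: [411.3, 398.7, 256.3]
ee_rot: [0.0, -0.115, 0.993, 0.0]
force: [0.1, -0.3, 0.2]
grip_width: -0.004
grip_force: 0.0
```

Request:
{"op": "step_arm", "data": {"increments": [{"dx": -0.98,"dy": -0.69,"dz": 0,"wx": 0,"wy": 0,"wz": 0},{"dx": -0.98,"dy": -0.69,"dz": 0,"wx": 0,"wy": 0,"wz": 0},{"dx": -0.98,"dy": -0.69,"dz": 0,"wx": 0,"wy": 0,"wz": 0},{"dx": -0.98,"dy": -0.69,"dz": 0,"wx": 0,"wy": 0,"wz": 0},{"dx": -0.98,"dy": -0.69,"dz": 0,"wx": 0,"wy": 0,"wz": 0}]}}

```text
time_s: 3.7
eef_pos: [550.3, 342.7, 256.2]
ee_rot: [-0.0, -0.115, 0.993, -0.0]
force: [0.7, -0.3, -0.7]
grip_width: 0.0
grip_force: 0.0
```

Request:
{"op": "step_arm", "data": {"increments": [{"dx": -0.98,"dy": -0.69,"dz": 0,"wx": 0,"wy": 0,"wz": 0},{"dx": 0,"dy": 0,"dz": 0,"wx": 0,"wy": 0,"wz": 0},{"dx": 0,"dy": 0,"dz": 0,"wx": 0,"wy": 0,"wz": 0}]}}

```text
time_s: 4.0
eef_pos: [577.0, 331.9, 255.8]
ee_rot: [-0.0, -0.115, 0.993, 0.0]
force: [-0.4, 0.3, -0.1]
grip_width: 0.002
grip_force: 0.0
```

```bash
python3 -c "
from h import *
look('w2',['board','board_plug','driver'])
for d in eyes.cut_out('wrist','board')[:2]:
    m=d['mask'].astype(np.uint8); print(d['p'],m.sum(),cv2.boundingRect(m)); np.save('m%d.npy'%m.sum(),m)"
```

```text
w2 tcp [577.  331.9 255.8] tool y ang 13.17 cam [509. 316. 372.] fx 319.78822138863956 time 4.05
  board 0.69 [493.9 312.2   7.8] [327.  95.]
  board_plug 0.62 [507.4 250.1   4.5] [269.  94.]
  driver 0.85 [619.3 331.7   6.6] [319. 206.]
0.81 12983 (252, 43, 145, 100)
```

View pics/w2.png

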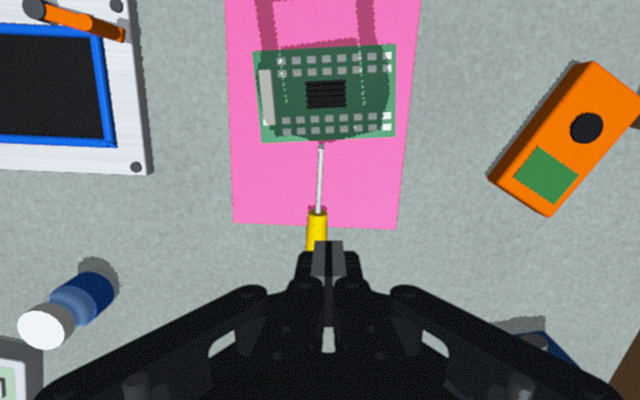

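Request:
{"op": "step_arm", "data": {"increments": [{"dx": 0,"dy": -0.97,"dz": 0,"wx": 0,"wy": 0,"wz": 0},{"dx": 0,"dy": -0.97,"dz": 0,"wx": 0,"wy": 0,"wz": 0},{"dx": 0,"dy": -0.97,"dz": 0,"wx": 0,"wy": 0,"wz": 0},{"dx": 0,"dy": -0.97,"dz": 0,"wx": 0,"wy": 0,"wz": 0},{"dx": 0,"dy": -0.97,"dz": 0,"wx": 0,"wy": 0,"wz": 0}]}}

```text
time_s: 4.75
eef_pos: [604.4, 213.6, 256.6]
ee_rot: [0.0, -0.115, 0.993, 0.0]
force: [0.4, -1.1, -0.0]
grip_width: 0.002
grip_force: 0.0
```

Request:
{"op": "step_arm", "data": {"increments": [{"dx": 0,"dy": -0.97,"dz": 0,"wx": 0,"wy": 0,"wz": 0},{"dx": 0,"dy": -0.97,"dz": 0,"wx": 0,"wy": 0,"wz": 0},{"dx": 0,"dy": -0.97,"dz": 0,"wx": 0,"wy": 0,"wz": 0},{"dx": 0,"dy": -0.97,"dz": 0,"wx": 0,"wy": 0,"wz": 0},{"dx": 0,"dy": -0.97,"dz": 0,"wx": 0,"wy": 0,"wz": 0}]}}

```text
time_s: 5.25
eef_pos: [632.3, 95.5, 256.6]
ee_rot: [0.0, -0.115, 0.993, -0.0]
force: [0.3, 0.0, 0.5]
grip_width: 0.001
grip_force: 0.0
```

Request:
{"op": "step_arm", "data": {"increments": [{"dx": 0,"dy": -0.97,"dz": 0,"wx": 0,"wy": 0,"wz": 0},{"dx": 0,"dy": -0.97,"dz": 0,"wx": 0,"wy": 0,"wz": 0},{"dx": 0,"dy": -0.97,"dz": 0,"wx": 0,"wy": 0,"wz": 0},{"dx": 0,"dy": 0,"dz": 0,"wx": 0,"wy": 0,"wz": 0},{"dx": 0,"dy": 0,"dz": 0,"wx": 0,"wy": 0,"wz": 0}]}}

```text
time_s: 5.75
eef_pos: [648.8, 25.6, 256.4]
ee_rot: [0.0, -0.115, 0.993, 0.0]
force: [0.0, 0.9, -0.4]
grip_width: -0.001
grip_force: 0.0
```

```bash
python3 -c "
from h import *
c,Rt,P=look('w3',['fixture','fixture_plug','latch_peg','isolator','switch_bar'])
# board from w2
import glob
z=np.load('w2.npz'); K=z['K']; c2=dict(fx=K[0],fy=K[1],cx=K[2],cy=K[3]); R2=(z['R'],z['t'])
im=cv2.imread('pics/w2.png'); m=np.load('m12983.npy')
b=cv2.boxPoints(cv2.minAreaRect(cv2.findContours(m,0,2)[0][0]))
for h in (6,12):
    W=np.array([onz(c2,R2,p,h)[:2] for p in b]); print(W.round(1).tolist(),'ctr',W.mean(0).round(1),[np.linalg.norm(W[i]-W[i-1]).round(1) for i in range(4)])
hsv=cv2.cvtColor(c['frame'],cv2.COLOR_BGR2HSV)
bl=cv2.inRange(hsv,(100,150,60),(130,255,255))
cn=max(cv2.findContours(bl,0,2)[0],key=cv2.contourArea); r=cv2.minAreaRect(cn); print(r)
W=np.array([onz(c,Rt,p,24)[:2] for p in cv2.boxPoints(r)]); print(W.round(1).tolist(),W.mean(0).round(1),[np.linalg.norm(W[i]-W[i-1]).round(1) for i in range(4)])
"
```

```text
w3 tcp [648.8  25.6 256.4] tool y ang 13.2 cam [581.  10. 373.] fx 319.78822138863956 time 5.8
  fixture 0.92 [557.6   4.7  -2.1] [328.  87.]
  fixture_plug 0.94 [567.3 -59.   25.7] [265.  80.]
  latch_peg 0.86 [486.1 102.   58.2] [453.  26.]
[[468.3, 224.9], [427.2, 370.3], [517.9, 402.5], [562.7, 245.9]] ctr [494.  310.9] [np.float64(96.8), np.float64(151.1), np.float64(96.3), np.float64(162.9)]
[[468.9, 226.4], [428.5, 369.4], [517.7, 401.1], [561.8, 247.1]] ctr [494.3 311. ] [np.float64(95.2), np.float64(148.6), np.float64(94.7), np.float64(160.2)]
((325.3631896972656, 83.05430603027344), (174.37802124023438, 120.51524353027344), 2.7927024364471436)
[[632.9, -79.9], [516.8, -91.8], [485.1, 76.0], [598.9, 105.1]] [558.4   2.3] [np.float64(188.1), np.float64(116.7), np.float64(170.7), np.float64(117.5)]
```

View pics/w3.png

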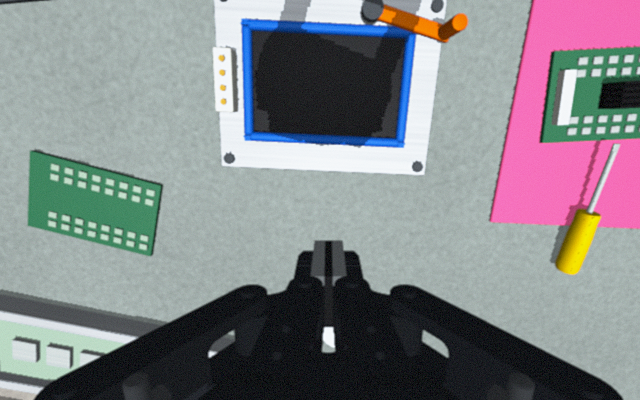

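```bash
cat >> h.py <<'E'
from scipy.optimize import least_squares
def rectfit(c,Rt,mask,z,a,b,g):
    cn=max(cv2.findContours(mask,0,cv2.CHAIN_APPROX_NONE)[0],key=cv2.contourArea)
    W=np.array([onz(c,Rt,p+0.0,z)[:2] for p in cn[:,0]])
    def sd(q):
        d=W-q[:2]; co,s=np.cos(q[2]),np.sin(q[2]); u=np.abs(np.c_[d@[co,s],d@[-s,co]])-[q[3]/2,q[4]/2]
        return np.where((u>0).all(1),np.hypot(*np.maximum(u,0).T),u.max(1))
    f=least_squares(lambda q:sd([*q,a,b]),g,loss="soft_l1"); f2=least_squares(sd,[*f.x,a,b],loss="soft_l1")
    print("fit",f.x[:2].round(1),np.degrees(f.x[2]).round(2),"rms",np.sqrt(np.mean(f.fun**2)).round(2),"| free",f2.x[:2].round(1),np.degrees(f2.x[2]).round(2),f2.x[3:].round(1))
def load(n):
    z=np.load(n+'.npz'); K=z['K']; return dict(fx=K[0],fy=K[1],cx=K[2],cy=K[3],frame=cv2.imread(f'pics/{n}.png')),(z['R'],z['t'])
def blue(im):
    return cv2.inRange(cv2.cvtColor(im,cv2.COLOR_BGR2HSV),(100,150,60),(130,255,255))
E
python3 -c "
from h import *
c,Rt=load('w2'); rectfit(c,Rt,np.load('m12983.npy'),12,95,150,[493,311,.23])
hsv=cv2.cvtColor(c['frame'],cv2.COLOR_BGR2HSV); g=cv2.inRange(hsv,(50,60,20),(95,255,255)); g[:, 450:]=0; g=cv2.morphologyEx(g,cv2.MORPH_CLOSE,np.ones((25,25)))
rectfit(c,Rt,g,12,95,150,[493,311,.23])
c,Rt=load('w3'); m=blue(c['frame']); m[:, :200]=0
for z in (22,25): rectfit(c,Rt,m,z,119,174,[558,3,.2])
k=cv2.findContours(m,cv2.RETR_CCOMP,2); 
for q,h in zip(k[0],k[1][0]):
    if cv2.contourArea(q)>5000: print(cv2.contourArea(q),h)
inner=np.zeros_like(m); q=[q for q,h in zip(k[0],k[1][0]) if h[3]>=0 and cv2.contourArea(q)>5000][0]; cv2.drawContours(inner,[q],-1,255,-1)
rectfit(c,Rt,inner,25,99,154,[558,3,.2])
"
```

```text
fit [494.3 310.9] 15.83 rms 0.91 | free [494.2 310.9] 15.82 [ 93.4 148.4]
fit [705.1 357.8] 26823.14 rms 174.21 | free [834.3 278.5] 27103.17 [544.1 173.6]
fit [558.2   3.3] 10.66 rms 1.69 | free [558.    3.2] 10.56 [116.1 170.7]
fit [558.5   3.5] 10.78 rms 2.27 | free [558.2   3.2] 10.56 [115.1 169.2]
19648.0 [-1 -1  1 -1]
14959.0 [-1 -1 -1  0]
fit [558.6   3.3] 10.6 rms 0.92 | free [558.5   3.3] 10.59 [ 97.7 151.8]
```

Request:
{"op": "step_arm", "data": {"increments": [{"dx": 0.33,"dy": -0.94,"dz": 0,"wx": 0,"wy": 0,"wz": 0},{"dx": 0.33,"dy": -0.94,"dz": 0,"wx": 0,"wy": 0,"wz": 0},{"dx": 0.33,"dy": -0.94,"dz": 0,"wx": 0,"wy": 0,"wz": 0},{"dx": 0.33,"dy": -0.94,"dz": 0,"wx": 0,"wy": 0,"wz": 0},{"dx": 0.33,"dy": -0.94,"dz": 0,"wx": 0,"wy": 0,"wz": 0}]}}

```text
time_s: 6.55
eef_pos: [635.6, -99.2, 256.4]
ee_rot: [0.0, -0.115, 0.993, 0.0]
force: [0.6, 0.3, -0.3]
grip_width: 0.0
grip_force: 0.0
```

Request:
{"op": "step_arm", "data": {"increments": [{"dx": 0.33,"dy": -0.94,"dz": 0,"wx": 0,"wy": 0,"wz": 0},{"dx": 0.33,"dy": -0.94,"dz": 0,"wx": 0,"wy": 0,"wz": 0},{"dx": 0.33,"dy": -0.94,"dz": 0,"wx": 0,"wy": 0,"wz": 0},{"dx": 0.33,"dy": -0.94,"dz": 0,"wx": 0,"wy": 0,"wz": 0},{"dx": 0.33,"dy": -0.94,"dz": 0,"wx": 0,"wy": 0,"wz": 0}]}}

```text
time_s: 7.05
eef_pos: [622.3, -223.0, 256.4]
ee_rot: [0.0, -0.115, 0.993, -0.0]
force: [0.9, 0.1, -1.3]
grip_width: -0.006
grip_force: 0.0
```

Request:
{"op": "step_arm", "data": {"increments": [{"dx": 0.33,"dy": -0.94,"dz": 0,"wx": 0,"wy": 0,"wz": 0},{"dx": 0.33,"dy": -0.94,"dz": 0,"wx": 0,"wy": 0,"wz": 0},{"dx": 0.33,"dy": -0.94,"dz": 0,"wx": 0,"wy": 0,"wz": 0},{"dx": 0.33,"dy": -0.94,"dz": 0,"wx": 0,"wy": 0,"wz": 0},{"dx": 0,"dy": 0,"dz": 0,"wx": 0,"wy": 0,"wz": 0}]}}

```text
time_s: 7.55
eef_pos: [611.0, -324.0, 255.7]
ee_rot: [-0.0, -0.114, 0.994, -0.0]
force: [-0.0, -0.1, -1.1]
grip_width: 0.002
grip_force: 0.0
```

```bash
python3 -c "
from h import *
look('w4',['isolator','switch_bar','pliers'])"
```

```text
w4 tcp [ 611.  -324.   255.7] tool y ang 13.05 cam [ 543. -340.  372.] fx 319.78822138863956 time 7.6
  isolator 0.74 [ 527.9 -343.4  129.7] [327.  87.]
  isolator 0.64 [ 479.  -356.6   -1.7] [326.  46.]
  switch_bar 0.91 [ 529.4 -341.8  133.9] [329.  90.]
  pliers 0.62 [ 453.  -271.8   -1.9] [409.  39.]
```

View pics/w4.png

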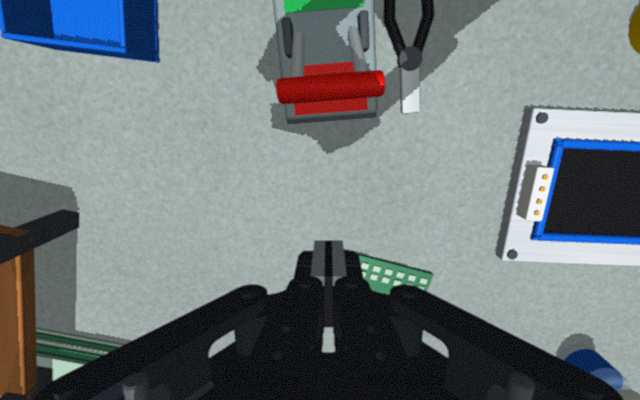

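Request:
{"op": "step_arm", "data": {"increments": [{"dx": 0,"dy": 0,"dz": 1,"wx": 0,"wy": 0,"wz": 0},{"dx": 0,"dy": 0,"dz": 1,"wx": 0,"wy": 0,"wz": 0},{"dx": 0,"dy": 0,"dz": 1,"wx": 0,"wy": 0,"wz": 0},{"dx": 0,"dy": 0,"dz": 1,"wx": 0,"wy": 0,"wz": 0},{"dx": 0.5,"dy": 0,"dz": 0.15,"wx": 0,"wy": 0,"wz": 0}]}}

```text
time_s: 8.25
eef_pos: [599.5, -322.0, 149.0]
ee_rot: [-0.002, -0.116, 0.993, 0.002]
force: [0.0, 0.1, -0.9]
grip_width: 0.0
grip_force: 0.0
```

Request:
{"op": "step_arm", "data": {"increments": [{"dx": 0.8,"dy": 0,"dz": 0,"wx": 0,"wy": 0,"wz": 0},{"dx": 0.7,"dy": 0,"dz": 0,"wx": 0,"wy": 0,"wz": 0},{"dx": 0.5,"dy": 0,"dz": 0,"wx": 0,"wy": 0,"wz": 0},{"dx": 0.4,"dy": 0,"dz": 0,"wx": 0,"wy": 0,"wz": 0},{"dx": 0.4,"dy": 0,"dz": 0,"wx": 0,"wy": 0,"wz": 0}]}}

```text
time_s: 8.75
eef_pos: [531.8, -339.9, 153.4]
ee_rot: [0.001, -0.116, 0.993, -0.001]
force: [2.3, 1.6, 1.8]
grip_width: -0.001
grip_force: 1.2
```

Request:
{"op": "step_arm", "data": {"increments": [{"dx": 0.5,"dy": 0,"dz": 0,"wx": 0,"wy": 0,"wz": 0},{"dx": 0.5,"dy": 0,"dz": 0,"wx": 0,"wy": 0,"wz": 0},{"dx": 0.5,"dy": 0,"dz": 0,"wx": 0,"wy": 0,"wz": 0},{"dx": 0.5,"dy": 0,"dz": 0,"wx": 0,"wy": 0,"wz": 0},{"dx": 0.5,"dy": 0,"dz": 0,"wx": 0,"wy": 0,"wz": 0}]}}

```text
time_s: 9.25
eef_pos: [469.6, -354.7, 152.4]
ee_rot: [-0.0, -0.115, 0.993, 0.0]
force: [-0.9, 0.2, 0.4]
grip_width: 0.0
grip_force: 0.0
```

```bash
python3 -c "
from h import *
look('w5',['isolator','switch_bar'])
c=eyes.capture('scene')
for d in eyes.landmark_of('scene','switch_bar'): print(d['p'],toworld('scene',c,d['point']).round(1))"
```

```text
w5 tcp [ 469.6 -354.7  152.4] tool y ang 13.22 cam [ 402. -370.  269.] fx 319.78822138863956 time 9.3
  isolator 0.6 [ 483.3 -356.7    1.4] [322. 208.]
  switch_bar 0.93 [ 455.2 -365.3  142.7] [311. 240.]
0.47 [ 434.7 -369.3  130.8]
```

Request:
{"op": "step_arm", "data": {"increments": [{"dx": 0,"dy": 0,"dz": -1,"wx": 0,"wy": 0,"wz": -0.44},{"dx": 0,"dy": 0,"dz": -1,"wx": 0,"wy": 0,"wz": 0},{"dx": 0,"dy": 0,"dz": -1,"wx": 0,"wy": 0,"wz": 0},{"dx": -0.31,"dy": 0.97,"dz": -1,"wx": 0,"wy": 0,"wz": 0},{"dx": -0.31,"dy": 0.97,"dz": 0,"wx": 0,"wy": 0,"wz": 0}]}}

```text
time_s: 10.0
eef_pos: [473.3, -303.9, 255.8]
ee_rot: [0.002, -0.138, 0.99, -0.002]
force: [0.2, -0.4, -0.5]
grip_width: 0.001
grip_force: 0.0
```

Request:
{"op": "step_arm", "data": {"increments": [{"dx": -0.31,"dy": 0.97,"dz": 0,"wx": 0,"wy": 0,"wz": 0},{"dx": -0.31,"dy": 0.97,"dz": 0,"wx": 0,"wy": 0,"wz": 0},{"dx": -0.31,"dy": 0.97,"dz": 0,"wx": 0,"wy": 0,"wz": 0},{"dx": -0.31,"dy": 0.97,"dz": 0,"wx": 0,"wy": 0,"wz": 0},{"dx": -0.31,"dy": 0.97,"dz": 0,"wx": 0,"wy": 0,"wz": 0}]}}

```text
time_s: 10.5
eef_pos: [476.7, -175.3, 252.6]
ee_rot: [0.0, -0.138, 0.99, -0.0]
force: [0.1, 0.3, 1.1]
grip_width: 0.001
grip_force: 0.0
```

Request:
{"op": "step_arm", "data": {"increments": [{"dx": -0.31,"dy": 0.97,"dz": 0,"wx": 0,"wy": 0,"wz": 0},{"dx": -0.31,"dy": 0.97,"dz": 0,"wx": 0,"wy": 0,"wz": 0},{"dx": -0.31,"dy": 0.97,"dz": 0,"wx": 0,"wy": 0,"wz": 0},{"dx": -0.31,"dy": 0.97,"dz": 0,"wx": 0,"wy": 0,"wz": 0},{"dx": -0.31,"dy": 0.97,"dz": 0,"wx": 0,"wy": 0,"wz": 0}]}}

```text
time_s: 11.0
eef_pos: [480.8, -48.0, 252.6]
ee_rot: [0.0, -0.138, 0.99, -0.0]
force: [0.6, -0.6, -0.1]
grip_width: -0.002
grip_force: 0.0
```

Request:
{"op": "step_arm", "data": {"increments": [{"dx": -0.31,"dy": 0.97,"dz": 0,"wx": 0,"wy": 0,"wz": 0},{"dx": -0.31,"dy": 0.97,"dz": 0,"wx": 0,"wy": 0,"wz": 0},{"dx": -0.31,"dy": 0.97,"dz": 0,"wx": 0,"wy": 0,"wz": 0},{"dx": -0.31,"dy": 0.97,"dz": 0,"wx": 0,"wy": 0,"wz": 0},{"dx": -0.31,"dy": 0.97,"dz": 0,"wx": 0,"wy": 0,"wz": 0}], "fingers": 85}}

```text
time_s: 11.5
eef_pos: [484.9, 79.4, 252.6]
ee_rot: [0.0, -0.138, 0.99, 0.0]
force: [-0.5, -0.7, 0.2]
grip_width: 0.847
grip_force: 0.0
```

Request:
{"op": "step_arm", "data": {"increments": [{"dx": -0.31,"dy": 0.97,"dz": 0,"wx": 0,"wy": 0,"wz": 0},{"dx": -0.31,"dy": 0.97,"dz": 0,"wx": 0,"wy": 0,"wz": 0},{"dx": -0.31,"dy": 0.97,"dz": 0,"wx": 0,"wy": 0,"wz": 0},{"dx": -0.31,"dy": 0.97,"dz": 0,"wx": 0,"wy": 0,"wz": 0},{"dx": -0.31,"dy": 0.97,"dz": 0,"wx": 0,"wy": 0,"wz": 0}]}}

```text
time_s: 12.0
eef_pos: [488.9, 206.7, 252.6]
ee_rot: [0.0, -0.138, 0.99, 0.0]
force: [-0.1, -0.5, -0.1]
grip_width: 0.994
grip_force: 0.0
```

Request:
{"op": "step_arm", "data": {"increments": [{"dx": -0.31,"dy": 0.97,"dz": 0,"wx": 0,"wy": 0,"wz": 0},{"dx": -0.31,"dy": 0.97,"dz": 0,"wx": 0,"wy": 0,"wz": 0},{"dx": -0.31,"dy": 0.97,"dz": 0,"wx": 0,"wy": 0,"wz": 0},{"dx": 0,"dy": 0,"dz": 0,"wx": 0,"wy": 0,"wz": 0},{"dx": 0,"dy": 0,"dz": 0,"wx": 0,"wy": 0,"wz": 0}]}}

```text
time_s: 12.5
eef_pos: [491.3, 281.8, 252.3]
ee_rot: [-0.0, -0.139, 0.99, -0.0]
force: [-0.0, -0.8, 0.2]
grip_width: 0.997
grip_force: 0.0
```

```bash
cat >> h.py <<'E'
def go(x,y,z,yaw):  # needed increments after turning to yaw (deg of tool y from world y)
    p,R=pose(); a=np.degrees(np.arctan2(-R[0,1],R[1,1])); t=np.radians(yaw); d=np.array([x,y,z])-p
    print("tcp",p.round(1),"yaw",a.round(2),"tilt",R[:,2].round(4),"| wz",round(-(yaw-a)/6,3),"dx",round(d@[-np.cos(t),-np.sin(t),0]/25,3),"dy",round(d@[-np.sin(t),np.cos(t),0]/25,3),"dz",round(-d[2]/25,3),"t",ctrl.sense()["time_s"])
E
python3 -c "
from h import *
go(494.3,310.9,41,15.8)
c=eyes.capture('scene')
for d in eyes.landmark_of('scene','switch_bar'): print(d['p'],toworld('scene',c,d['point']).round(1))"
```

```text
tcp [491.3 281.8 252.3] yaw 15.92 tilt [-3.e-04 -3.e-04 -1.e+00] | wz 0.02 dx -0.434 dy 1.088 dz 8.452 t 12.5
0.54 [ 432.  -369.3  128.3]
0.18 [571.3 -57.1  21.6]
```

Request:
{"op": "step_arm", "data": {"increments": [{"dx": -0.22,"dy": 0.54,"dz": 0.9,"wx": 0,"wy": 0,"wz": 0},{"dx": -0.22,"dy": 0.55,"dz": 0.9,"wx": 0,"wy": 0,"wz": 0},{"dx": 0,"dy": 0,"dz": 1,"wx": 0,"wy": 0,"wz": 0},{"dx": 0,"dy": 0,"dz": 1,"wx": 0,"wy": 0,"wz": 0},{"dx": 0,"dy": 0,"dz": 1,"wx": 0,"wy": 0,"wz": 0}], "fingers": 62}}

```text
time_s: 13.1
eef_pos: [494.7, 309.9, 131.8]
ee_rot: [0.0, -0.137, 0.991, -0.0]
force: [1.3, -0.5, 0.3]
grip_width: 0.727
grip_force: 0.0
```

Request:
{"op": "step_arm", "data": {"increments": [{"dx": 0,"dy": 0,"dz": 1,"wx": 0,"wy": 0,"wz": 0},{"dx": 0,"dy": 0,"dz": 0.8,"wx": 0,"wy": 0,"wz": 0},{"dx": 0,"dy": 0,"dz": 0.7,"wx": 0,"wy": 0,"wz": 0},{"dx": 0,"dy": 0,"dz": 0,"wx": 0,"wy": 0,"wz": 0},{"dx": 0,"dy": 0,"dz": 0,"wx": 0,"wy": 0,"wz": 0}]}}

```text
time_s: 13.6
eef_pos: [494.9, 310.2, 70.7]
ee_rot: [0.0, -0.138, 0.99, 0.0]
force: [0.4, -0.4, 0.4]
grip_width: 0.725
grip_force: 0.0
```

```bash
python3 -c "
from h import *
go(494.3,310.9,41,15.8); look('w6',['board','board_plug'])"
```

```text
tcp [494.9 310.2  70.7] yaw 15.81 tilt [ 4.e-04  1.e-04 -1.e+00] | wz 0.001 dx 0.018 dy 0.033 dz 1.187 t 13.6
w6 tcp [494.9 310.2  70.7] tool y ang 15.81 cam [428. 291. 187.] fx 319.78822138863956 time 13.65
  board 0.97 [496.6 311.9   6.7] [329. 233.]
  board_plug 0.96 [509.4 247.7   6.4] [221. 225.]
```

View pics/w6.png

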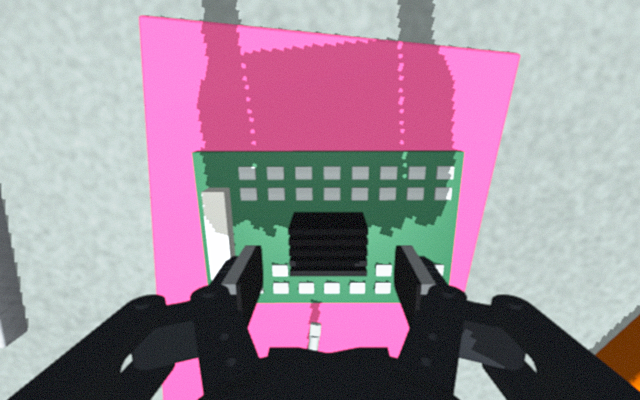

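Picture: the heat sink (328,243) sits centred between the pads (243 and 413) and the board is square to the tool. I'll descend and grip.

Request:
{"op": "step_arm", "data": {"increments": [{"dx": 0,"dy": 0,"dz": 0.4,"wx": 0,"wy": 0,"wz": 0},{"dx": 0,"dy": 0,"dz": 0.4,"wx": 0,"wy": 0,"wz": 0},{"dx": 0,"dy": 0,"dz": 0.32,"wx": 0,"wy": 0,"wz": 0},{"dx": 0,"dy": 0,"dz": 0,"wx": 0,"wy": 0,"wz": 0}]}}

```text
time_s: 14.15
eef_pos: [493.8, 310.4, 40.4]
ee_rot: [-0.001, -0.138, 0.99, -0.0]
force: [0.3, 0.4, 0.0]
grip_width: 0.726
grip_force: 0.0
```

Request:
{"op": "step_arm", "data": {"increments": [{"dx": 0,"dy": 0,"dz": 0,"wx": 0,"wy": 0,"wz": 0},{"dx": 0,"dy": 0,"dz": 0,"wx": 0,"wy": 0,"wz": 0},{"dx": 0,"dy": 0,"dz": 0,"wx": 0,"wy": 0,"wz": 0},{"dx": 0,"dy": 0,"dz": 0,"wx": 0,"wy": 0,"wz": 0},{"dx": 0,"dy": 0,"dz": 0,"wx": 0,"wy": 0,"wz": 0}], "fingers": 0, "squeeze": 40}}

```text
time_s: 14.65
eef_pos: [494.7, 310.8, 42.4]
ee_rot: [0.0, -0.138, 0.99, 0.0]
force: [-0.9, 0.0, 2.8]
grip_width: 0.457
grip_force: 42.8
```

Request:
{"op": "step_arm", "data": {"increments": [{"dx": 0,"dy": 0,"dz": -0.3,"wx": 0,"wy": 0,"wz": 0},{"dx": 0,"dy": 0,"dz": -0.7,"wx": 0,"wy": 0,"wz": 0},{"dx": 0,"dy": 0,"dz": -1,"wx": 0,"wy": 0,"wz": 0},{"dx": 0,"dy": 0,"dz": -1,"wx": 0,"wy": 0,"wz": 0},{"dx": 0,"dy": 0,"dz": -1,"wx": 0,"wy": 0,"wz": 0}]}}

```text
time_s: 15.15
eef_pos: [494.2, 310.5, 143.2]
ee_rot: [-0.0, -0.138, 0.99, -0.0]
force: [0.5, -0.6, -2.5]
grip_width: 0.462
grip_force: 42.2
```

Request:
{"op": "step_arm", "data": {"increments": [{"dx": 0,"dy": 0,"dz": 0,"wx": 0,"wy": 0,"wz": 0},{"dx": 0,"dy": 0,"dz": 0,"wx": 0,"wy": 0,"wz": 0}]}}

```text
time_s: 15.35
eef_pos: [494.2, 310.5, 141.5]
ee_rot: [-0.0, -0.138, 0.99, -0.0]
force: [-0.1, -0.1, -2.0]
grip_width: 0.461
grip_force: 42.4
```

```bash
python3 -c "
from h import *
c,Rt,P=look('w7',['board','board_plug','driver'])
for d in eyes.landmark_of('wrist','board')[:1]+eyes.landmark_of('wrist','board_plug')[:1]: 
    T=np.array(c['tool_from_camera']); print('tool frame',(T[:3,:3]@np.array(d['point'])+T[:3,3]).round(1))
go(558.3,3.3,150,10.6)"
```

```text
w7 tcp [494.2 310.5 141.5] tool y ang 15.85 cam [427. 292. 258.] fx 319.78822138863956 time 15.4
  board 0.83 [496.1 314.2 107.3] [333. 256.]
  board_plug 0.89 [507.5 248.9 108.7] [203. 245.]
  driver 0.75 [619.6 330.7   9.2] [311. 332.]
tool frame [-2.8  3.1 34.3]
tool frame [  4.1 -62.9  32.9]
tcp [494.2 310.6 141.1] yaw 15.85 tilt [-1.5e-03 -6.0e-04 -1.0e+00] | wz 0.875 dx -0.258 dy -12.553 dz -0.354 t 15.65
```

View pics/w7.png

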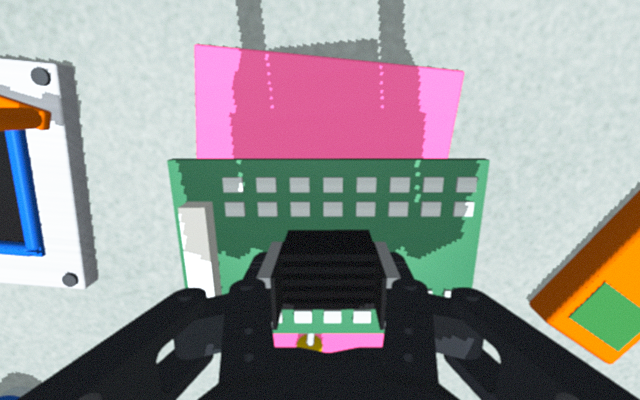

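```bash
python3 -c "
from h import *
c,Rt=load('w7'); f=c['frame']
hsv=cv2.cvtColor(f,cv2.COLOR_BGR2HSV); g=cv2.inRange(hsv,(60,60,20),(90,255,255)); g[:,500:]=0
cols=[x for x in range(185,475,5)]; e=[(x,np.argmax(g[:,x]>0)) for x in cols]; 
k=np.polyfit(*zip(*[q for q in e if 150<q[1]<170]),1); print('edge row at 328',np.polyval(k,328),'slope',k[0])
rows=[165,180,195]; lr=[(r,np.flatnonzero(g[r])[0],np.flatnonzero(g[r])[-1]+1) for r in rows]; print(lr)
p=np.array([494.2,310.5,141.3]); a=np.radians(15.85); X=np.array([-np.cos(a),-np.sin(a)]);Y=np.array([-np.sin(a),np.cos(a)])
z=141.3-30.4
def t(u,v): w=onz(c,Rt,(u,v),z)[:2]-p[:2]; return (w@X).round(1),(w@Y).round(1)
print(t(185,np.polyval(k,185)),t(470,np.polyval(k,470)),[(t(l,r),t(rr,r)) for r,l,rr in lr])"
```

```text
edge row at 328 159.79267279830196 slope -0.0008612999477066621
[(165, np.int64(168), np.int64(489)), (180, np.int64(170), np.int64(487)), (195, np.int64(172), np.int64(485))]
(np.float64(47.5), np.float64(-65.6)) (np.float64(47.6), np.float64(65.9)) [((np.float64(45.2), np.float64(-73.8)), (np.float64(45.1), np.float64(75.0))), ((np.float64(38.1), np.float64(-73.8)), (np.float64(38.0), np.float64(75.1))), ((np.float64(30.8), np.float64(-73.9)), (np.float64(30.7), np.float64(75.1)))]
```

Request:
{"op": "step_arm", "data": {"increments": [{"dx": 0,"dy": 0,"dz": -0.35,"wx": 0,"wy": 0,"wz": 0.875},{"dx": -0.02,"dy": -0.5,"dz": 0,"wx": 0,"wy": 0,"wz": 0},{"dx": -0.02,"dy": -0.9,"dz": 0,"wx": 0,"wy": 0,"wz": 0},{"dx": -0.02,"dy": -0.9,"dz": 0,"wx": 0,"wy": 0,"wz": 0},{"dx": -0.02,"dy": -0.9,"dz": 0,"wx": 0,"wy": 0,"wz": 0}]}}

```text
time_s: 16.15
eef_pos: [511.3, 230.8, 150.3]
ee_rot: [-0.0, -0.094, 0.996, -0.0]
force: [0.1, -1.2, -2.0]
grip_width: 0.455
grip_force: 42.3
```

Request:
{"op": "step_arm", "data": {"increments": [{"dx": -0.02,"dy": -0.9,"dz": 0,"wx": 0,"wy": 0,"wz": 0},{"dx": -0.02,"dy": -0.9,"dz": 0,"wx": 0,"wy": 0,"wz": 0},{"dx": -0.02,"dy": -0.9,"dz": 0,"wx": 0,"wy": 0,"wz": 0},{"dx": -0.02,"dy": -0.9,"dz": 0,"wx": 0,"wy": 0,"wz": 0},{"dx": -0.02,"dy": -0.9,"dz": 0,"wx": 0,"wy": 0,"wz": 0}]}}

```text
time_s: 16.65
eef_pos: [534.3, 120.5, 150.3]
ee_rot: [-0.0, -0.093, 0.996, -0.0]
force: [0.2, 0.4, -2.3]
grip_width: 0.458
grip_force: 42.3
```

Request:
{"op": "step_arm", "data": {"increments": [{"dx": -0.02,"dy": -0.9,"dz": 0,"wx": 0,"wy": 0,"wz": 0},{"dx": -0.02,"dy": -0.9,"dz": 0,"wx": 0,"wy": 0,"wz": 0},{"dx": -0.02,"dy": -0.9,"dz": 0,"wx": 0,"wy": 0,"wz": 0},{"dx": -0.02,"dy": -0.9,"dz": 0,"wx": 0,"wy": 0,"wz": 0},{"dx": 0,"dy": -0.3,"dz": 0,"wx": 0,"wy": 0,"wz": 0}]}}

```text
time_s: 17.15
eef_pos: [554.3, 24.4, 150.3]
ee_rot: [-0.0, -0.092, 0.996, -0.0]
force: [-0.5, 0.2, -1.8]
grip_width: 0.459
grip_force: 42.3
```

Request:
{"op": "step_arm", "data": {"increments": [{"dx": 0,"dy": 0,"dz": 0,"wx": 0,"wy": 0,"wz": 0},{"dx": 0,"dy": 0,"dz": 0,"wx": 0,"wy": 0,"wz": 0},{"dx": 0,"dy": 0,"dz": 0,"wx": 0,"wy": 0,"wz": 0}]}}

```text
time_s: 17.45
eef_pos: [554.0, 27.6, 150.7]
ee_rot: [-0.0, -0.093, 0.996, 0.0]
force: [-0.4, -0.5, -2.0]
grip_width: 0.458
grip_force: 42.3
```

```bash
python3 -c "
from h import *
go(558.4,2.7,54.4,10.6); look('w8',['fixture','fixture_plug','latch_peg'])"
```

```text
tcp [554.   27.6 150.7] yaw 10.68 tilt [-2.e-04  2.e-04 -1.e+00] | wz 0.014 dx 0.012 dy -1.012 dz 3.853 t 17.45
w8 tcp [554.   27.6 150.7] tool y ang 10.68 cam [485.  15. 267.] fx 319.78822138863956 time 17.5
```

View pics/w8.png

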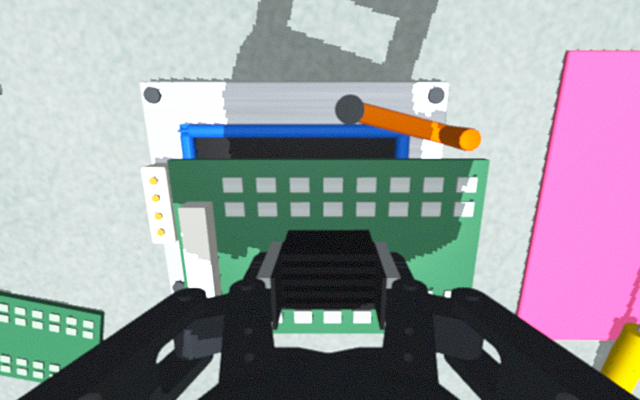

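```bash
python3 -c "
from h import *
c,Rt=load('w8'); m=blue(c['frame'])
F=np.array([558.3,3.3]); a=np.radians(10.6); X=np.array([np.cos(a),np.sin(a)]);Y=np.array([-np.sin(a),np.cos(a)])
def t(u,v,z): w=onz(c,Rt,(u,v),z)[:2]-F; return (w@X).round(1),(w@Y).round(1)
for x in range(200,340,25):
    col=np.flatnonzero(m[:158,x]); 
    if len(col): print(x,col[0],col[-1]+1,'outer',t(x,col[0],23),'inner',t(x,col[-1]+1,25))
for r in (142,147,152):
    q=np.flatnonzero(m[r]); l=q[q<300]; rr=q[q>300]; print(r,'L',t(l[0],r,23),t(l[-1]+1,r,25),'R',t(rr[0],r,25),t(rr[-1]+1,r,23))"
```

```text
200 125 138 outer (np.float64(-58.5), np.float64(-70.2)) inner (np.float64(-49.2), np.float64(-70.4))
225 125 138 outer (np.float64(-58.6), np.float64(-51.6)) inner (np.float64(-49.2), np.float64(-51.8))
250 125 138 outer (np.float64(-58.6), np.float64(-33.0)) inner (np.float64(-49.2), np.float64(-33.2))
275 125 138 outer (np.float64(-58.6), np.float64(-14.4)) inner (np.float64(-49.3), np.float64(-14.5))
300 125 138 outer (np.float64(-58.6), np.float64(4.2)) inner (np.float64(-49.3), np.float64(4.1))
325 125 138 outer (np.float64(-58.6), np.float64(22.8)) inner (np.float64(-49.3), np.float64(22.8))
142 L (np.float64(-46.0), np.float64(-85.1)) (np.float64(-46.2), np.float64(-73.7)) R (np.float64(-46.4), np.float64(75.2)) (np.float64(-46.2), np.float64(86.1))
147 L (np.float64(-42.3), np.float64(-85.6)) (np.float64(-42.5), np.float64(-74.2)) R (np.float64(-42.7), np.float64(75.4)) (np.float64(-42.5), np.float64(86.4))
152 L (np.float64(-38.5), np.float64(-85.3)) (np.float64(-38.8), np.float64(-73.8)) R (np.float64(-38.9), np.float64(75.6)) (np.float64(-38.7), np.float64(85.9))
```

Request:
{"op": "step_arm", "data": {"increments": [{"dx": 0,"dy": -0.5,"dz": 0,"wx": 0,"wy": 0,"wz": 0.014},{"dx": 0,"dy": -0.49,"dz": 0.3,"wx": 0,"wy": 0,"wz": 0},{"dx": 0,"dy": 0,"dz": 0.8,"wx": 0,"wy": 0,"wz": 0},{"dx": 0,"dy": 0,"dz": 0.8,"wx": 0,"wy": 0,"wz": 0},{"dx": 0,"dy": 0,"dz": 0.8,"wx": 0,"wy": 0,"wz": 0}]}}

```text
time_s: 18.15
eef_pos: [558.8, 1.3, 82.0]
ee_rot: [-0.0, -0.091, 0.996, -0.0]
force: [0.1, -0.2, -2.4]
grip_width: 0.459
grip_force: 42.4
```

Request:
{"op": "step_arm", "data": {"increments": [{"dx": 0,"dy": 0,"dz": 0.3,"wx": 0,"wy": 0,"wz": 0},{"dx": 0,"dy": 0,"dz": 0,"wx": 0,"wy": 0,"wz": 0},{"dx": 0,"dy": 0,"dz": 0,"wx": 0,"wy": 0,"wz": 0},{"dx": 0,"dy": 0,"dz": 0,"wx": 0,"wy": 0,"wz": 0}]}}

```text
time_s: 18.55
eef_pos: [559.4, 2.2, 76.8]
ee_rot: [0.001, -0.092, 0.996, -0.0]
force: [-0.2, -0.5, -2.0]
grip_width: 0.457
grip_force: 42.2
```

```bash
python3 -c "
from h import *
go(558.6,3.2,54.4,10.6)"
```

```text
tcp [559.4   2.2  76.8] yaw 10.52 tilt [ 1.8e-03 -4.0e-04 -1.0e+00] | wz -0.014 dx 0.023 dy 0.044 dz 0.895 t 18.55
```

Request:
{"op": "step_arm", "data": {"increments": [{"dx": 0.02,"dy": 0.035,"dz": 0.2,"wx": 0,"wy": 0,"wz": 0},{"dx": 0,"dy": 0,"dz": 0.2,"wx": 0,"wy": 0,"wz": 0},{"dx": 0,"dy": 0,"dz": 0.12,"wx": 0,"wy": 0,"wz": 0},{"dx": 0,"dy": 0,"dz": 0.12,"wx": 0,"wy": 0,"wz": 0},{"dx": 0,"dy": 0,"dz": 0,"wx": 0,"wy": 0,"wz": 0}]}}

```text
time_s: 19.05
eef_pos: [557.9, 3.3, 59.3]
ee_rot: [-0.0, -0.092, 0.996, 0.0]
force: [0.3, -0.3, -3.0]
grip_width: 0.459
grip_force: 42.2
```

Request:
{"op": "step_arm", "data": {"increments": [{"dx": 0,"dy": 0,"dz": 0.08,"wx": 0,"wy": 0,"wz": 0},{"dx": 0,"dy": 0,"dz": 0.08,"wx": 0,"wy": 0,"wz": 0},{"dx": 0,"dy": 0,"dz": 0.06,"wx": 0,"wy": 0,"wz": 0},{"dx": 0,"dy": 0,"dz": 0,"wx": 0,"wy": 0,"wz": 0},{"dx": 0,"dy": 0,"dz": 0,"wx": 0,"wy": 0,"wz": 0}]}}

```text
time_s: 19.55
eef_pos: [558.2, 3.3, 54.4]
ee_rot: [0.0, -0.092, 0.996, -0.0]
force: [-0.3, 1.0, -0.3]
grip_width: 0.458
grip_force: 42.5
```

```bash
python3 -c "
from h import *
go(558.6,3.2,54.4,10.6); print(ctrl.sense()['force'],ctrl.sense()['wrist_torque'])"
```

```text
tcp [558.2   3.3  54.4] yaw 10.52 tilt [ 2.e-04 -0.e+00 -1.e+00] | wz -0.014 dx -0.015 dy -0.005 dz -0.0 t 19.55
[-0.32514165  1.01622451 -0.26207881] [0.07300018 0.06917374 0.01128568]
```

The weight came off the wrist at exactly the expected height, so the board is on the floor. I'll release and retreat.

Request:
{"op": "step_arm", "data": {"increments": [{"dx": 0,"dy": 0,"dz": 0,"wx": 0,"wy": 0,"wz": 0},{"dx": 0,"dy": 0,"dz": 0,"wx": 0,"wy": 0,"wz": 0},{"dx": 0,"dy": 0,"dz": 0,"wx": 0,"wy": 0,"wz": 0},{"dx": 0,"dy": 0,"dz": 0,"wx": 0,"wy": 0,"wz": 0}], "fingers": 62}}

```text
time_s: 19.95
eef_pos: [558.2, 3.3, 54.3]
ee_rot: [0.0, -0.092, 0.996, -0.0]
force: [0.3, 0.4, -0.4]
grip_width: 0.726
grip_force: 0.0
```

Request:
{"op": "step_arm", "data": {"increments": [{"dx": 0,"dy": 0,"dz": -0.5,"wx": 0,"wy": 0,"wz": 0},{"dx": 0,"dy": 0,"dz": -1,"wx": 0,"wy": 0,"wz": 0},{"dx": 0,"dy": 0,"dz": -1,"wx": 0,"wy": 0,"wz": 0},{"dx": 0,"dy": 0,"dz": -1,"wx": 0,"wy": 0,"wz": 0},{"dx": 0,"dy": 0,"dz": -1,"wx": 0,"wy": 0,"wz": 0}]}}

```text
time_s: 20.45
eef_pos: [558.1, 3.3, 168.9]
ee_rot: [0.0, -0.092, 0.996, -0.0]
force: [0.3, -0.5, 0.1]
grip_width: 0.724
grip_force: 0.0
```

Request:
{"op": "step_arm", "data": {"increments": [{"dx": -1,"dy": 0,"dz": -1,"wx": 0,"wy": 0,"wz": 0},{"dx": -1,"dy": 0,"dz": -1,"wx": 0,"wy": 0,"wz": 0},{"dx": -1,"dy": 0,"dz": 0,"wx": 0,"wy": 0,"wz": 0},{"dx": 0,"dy": 0,"dz": 0,"wx": 0,"wy": 0,"wz": 0},{"dx": 0,"dy": 0,"dz": 0,"wx": 0,"wy": 0,"wz": 0}], "fingers": 0}}

```text
time_s: 20.95
eef_pos: [631.5, 17.0, 216.9]
ee_rot: [-0.0, -0.092, 0.996, 0.0]
force: [-0.9, -0.2, 0.1]
grip_width: 0.003
grip_force: 0.0
```

```bash
python3 -c "
from h import *
c,Rt,P=look('w9',['fixture','fixture_plug','board','board_plug','latch_peg'])
for d in eyes.cut_out('wrist','board')[:2]:
    m=d['mask'].astype(np.uint8); print(d['p'],m.sum(),cv2.boundingRect(m))
    if m.sum()>4000: rectfit(c,Rt,m,24,95,150,[558,3,.18])
go(0,0,0,10.6)"
```

```text
w9 tcp [631.5  17.  216.9] tool y ang 10.53 cam [563.   4. 333.] fx 319.78822138863956 time 21.0
  fixture_plug 0.61 [568.9 -57.2  27.2] [260. 104.]
  board 0.93 [557.4   5.6  19.4] [330. 104.]
  board_plug 0.58 [568.1 -61.3  19.8] [258. 102.]
  latch_peg 0.88 [486.8  98.7  56.2] [463.  34.]
0.81 17365 (244, 48, 169, 109)
fit [558.    4.1] 10.57 rms 0.62 | free [557.9   4.1] 10.56 [ 94.  148.8]
tcp [631.6  16.9 217. ] yaw 10.51 tilt [ 0. -0. -1.] | wz -0.016 dx 24.957 dy 3.984 dz 8.68 t 21.3
```

View pics/w9.png

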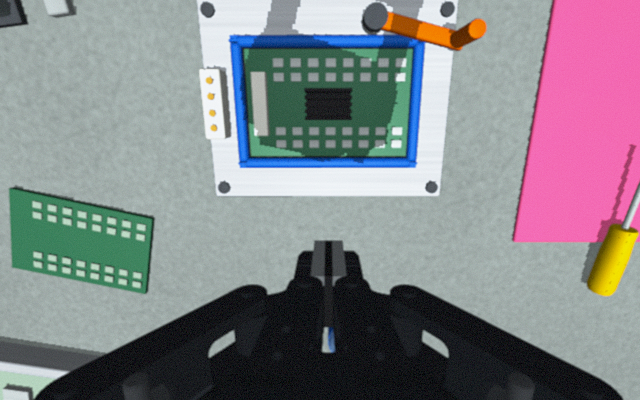

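Picture: the board lies flush in the pocket with the white connector (259,103) beside the contact block (212,103). The fit gives (558.0, 4.1) at 10.57°, within 1 mm of the fixture. Next, the latch peg at (470,30).

Request:
{"op": "step_arm", "data": {"increments": [{"dx": 0.97,"dy": 0.62,"dz": 0,"wx": 0,"wy": 0,"wz": 0},{"dx": 0.97,"dy": 0.62,"dz": 0,"wx": 0,"wy": 0,"wz": 0},{"dx": 0.97,"dy": 0.62,"dz": 0,"wx": 0,"wy": 0,"wz": 0},{"dx": 0.97,"dy": 0.62,"dz": 0,"wx": 0,"wy": 0,"wz": 0},{"dx": 0.97,"dy": 0.62,"dz": 0,"wx": 0,"wy": 0,"wz": 0}]}}

```text
time_s: 21.8
eef_pos: [497.2, 71.3, 216.9]
ee_rot: [0.0, -0.092, 0.996, 0.0]
force: [-0.9, 0.3, -0.2]
grip_width: -0.0
grip_force: 0.0
```

Request:
{"op": "step_arm", "data": {"increments": [{"dx": 0.97,"dy": 0.62,"dz": 0,"wx": 0,"wy": 0,"wz": 0},{"dx": 0.97,"dy": 0.62,"dz": 0,"wx": 0,"wy": 0,"wz": 0},{"dx": 0,"dy": 0,"dz": 0.9,"wx": 0,"wy": 0,"wz": 0},{"dx": 0,"dy": 0,"dz": 0.9,"wx": 0,"wy": 0,"wz": 0},{"dx": 0,"dy": 0,"dz": 0.9,"wx": 0,"wy": 0,"wz": 0}]}}

```text
time_s: 22.3
eef_pos: [445.0, 92.7, 148.9]
ee_rot: [0.001, -0.092, 0.996, -0.0]
force: [0.9, -0.1, 0.8]
grip_width: 0.001
grip_force: 0.0
```

Request:
{"op": "step_arm", "data": {"increments": [{"dx": 0,"dy": 0,"dz": 0,"wx": 0,"wy": 0,"wz": 0},{"dx": 0,"dy": 0,"dz": 0,"wx": 0,"wy": 0,"wz": 0}]}}

```text
time_s: 22.5
eef_pos: [445.4, 92.6, 149.9]
ee_rot: [0.0, -0.092, 0.996, -0.0]
force: [0.9, 0.0, 1.4]
grip_width: 0.0
grip_force: 0.0
```

```bash
python3 -c "
from h import *
go(445,92,73,10.6)
for cam in ('scene','top'):
    c=eyes.capture(cam)
    for d in eyes.landmark_of(cam,'latch_peg')[:1]: print(d['p'],toworld(cam,c,d['point']).round(1))"
```

```text
tcp [445.4  92.6 149.9] yaw 10.51 tilt [ 3.e-04 -0.e+00 -1.e+00] | wz -0.015 dx 0.019 dy -0.022 dz 3.078 t 22.5
0.71 [483.5 107.   58.3]
```

Request:
{"op": "step_arm", "data": {"increments": [{"dx": 0,"dy": 0,"dz": 0.8,"wx": 0,"wy": 0,"wz": 0},{"dx": 0,"dy": 0,"dz": 0.8,"wx": 0,"wy": 0,"wz": 0},{"dx": 0,"dy": 0,"dz": 0.8,"wx": 0,"wy": 0,"wz": 0},{"dx": 0,"dy": 0,"dz": 0.68,"wx": 0,"wy": 0,"wz": 0},{"dx": 0,"dy": 0,"dz": 0,"wx": 0,"wy": 0,"wz": 0}]}}

```text
time_s: 23.2
eef_pos: [444.5, 92.7, 71.3]
ee_rot: [-0.001, -0.092, 0.996, 0.0]
force: [0.2, -0.2, 0.0]
grip_width: 0.001
grip_force: 0.0
```

Request:
{"op": "step_arm", "data": {"increments": [{"dx": -0.35,"dy": 0.08,"dz": 0,"wx": 0,"wy": 0,"wz": 0},{"dx": -0.35,"dy": 0.08,"dz": 0,"wx": 0,"wy": 0,"wz": 0},{"dx": -0.36,"dy": -0.01,"dz": 0,"wx": 0,"wy": 0,"wz": 0},{"dx": -0.36,"dy": -0.01,"dz": 0,"wx": 0,"wy": 0,"wz": 0},{"dx": -0.35,"dy": -0.1,"dz": 0,"wx": 0,"wy": 0,"wz": 0}]}}

```text
time_s: 23.7
eef_pos: [489.4, 101.9, 72.5]
ee_rot: [0.0, -0.092, 0.996, -0.0]
force: [-1.3, -0.3, 0.6]
grip_width: -0.002
grip_force: 0.5
```

Request:
{"op": "step_arm", "data": {"increments": [{"dx": -0.34,"dy": -0.1,"dz": 0,"wx": 0,"wy": 0,"wz": 0},{"dx": -0.31,"dy": -0.18,"dz": 0,"wx": 0,"wy": 0,"wz": 0},{"dx": -0.31,"dy": -0.18,"dz": 0,"wx": 0,"wy": 0,"wz": 0},{"dx": -0.26,"dy": -0.25,"dz": 0,"wx": 0,"wy": 0,"wz": 0},{"dx": -0.25,"dy": -0.25,"dz": 0,"wx": 0,"wy": 0,"wz": 0}]}}

```text
time_s: 24.2
eef_pos: [529.4, 84.3, 72.1]
ee_rot: [-0.0, -0.092, 0.996, 0.0]
force: [-1.6, -0.4, -0.2]
grip_width: -0.002
grip_force: 0.5
```

Request:
{"op": "step_arm", "data": {"increments": [{"dx": -0.31,"dy": -0.24,"dz": 0,"wx": 0,"wy": 0,"wz": 0},{"dx": 0,"dy": -0.24,"dz": 0,"wx": 0,"wy": 0,"wz": 0},{"dx": -0.21,"dy": -0.27,"dz": 0,"wx": 0,"wy": 0,"wz": 0},{"dx": 0,"dy": -0.27,"dz": 0,"wx": 0,"wy": 0,"wz": 0},{"dx": 0,"dy": 0,"dz": 0,"wx": 0,"wy": 0,"wz": 0}]}}

```text
time_s: 24.7
eef_pos: [546.9, 62.2, 72.5]
ee_rot: [0.001, -0.091, 0.996, 0.001]
force: [1.9, 3.3, -0.6]
grip_width: -0.001
grip_force: 1.6
```

```bash
python3 -c "
from h import *
go(558.3,3.6,73,10.6)
look('w10',['latch_peg'])
for cam in ('scene','top'):
    c=eyes.capture(cam); cv2.imwrite('pics/%s10.png'%cam,c['frame'])
    for d in eyes.landmark_of(cam,'latch_peg')[:1]: print(d['p'],toworld(cam,c,d['point']).round(1))
a=np.radians(10.6); print('expected closed',558.3+2*np.cos(a)-40*np.sin(a),3.6+2*np.sin(a)+40*np.cos(a))"
```

```text
tcp [546.9  62.2  72.5] yaw 10.47 tilt [ 0.0012  0.0015 -1.    ] | wz -0.022 dx -0.016 dy -2.386 dz -0.021 t 24.7
w10 tcp [546.9  62.2  72.5] tool y ang 10.47 cam [478.  50. 189.] fx 319.78822138863956 time 24.75
  latch_peg 0.66 [555.5  43.   60. ] [282. 282.]
0.36 [551.9  44.7  56.5]
expected closed 552.9078166737903 43.28531666720761
```

Request:
{"op": "step_arm", "data": {"increments": [{"dx": 0,"dy": -0.1,"dz": 0,"wx": 0,"wy": 0,"wz": 0},{"dx": 0,"dy": 0,"dz": 0,"wx": 0,"wy": 0,"wz": 0}]}}

```text
time_s: 25.2
eef_pos: [546.7, 61.5, 72.4]
ee_rot: [0.0, -0.092, 0.996, 0.002]
force: [1.1, 15.2, 1.7]
grip_width: -0.004
grip_force: 7.7
```

Request:
{"op": "step_arm", "data": {"increments": [{"dx": 0,"dy": 0.4,"dz": 0,"wx": 0,"wy": 0,"wz": 0},{"dx": 0,"dy": 0.4,"dz": -0.5,"wx": 0,"wy": 0,"wz": 0},{"dx": -0.5,"dy": 0,"dz": -1,"wx": 0,"wy": 0,"wz": 0},{"dx": -0.8,"dy": 0,"dz": -1,"wx": 0,"wy": 0,"wz": 0},{"dx": -0.8,"dy": -0.5,"dz": -1,"wx": 0,"wy": 0,"wz": 0}]}}

```text
time_s: 25.7
eef_pos: [597.3, 77.8, 162.0]
ee_rot: [0.0, -0.092, 0.996, -0.0]
force: [0.9, 0.1, 1.0]
grip_width: -0.005
grip_force: 0.0
```

Request:
{"op": "step_arm", "data": {"increments": [{"dx": -0.8,"dy": -0.8,"dz": -1,"wx": 0,"wy": 0,"wz": 0},{"dx": 0,"dy": -0.8,"dz": -1,"wx": 0,"wy": 0,"wz": 0},{"dx": 0,"dy": 0,"dz": 0,"wx": 0,"wy": 0,"wz": 0},{"dx": 0,"dy": 0,"dz": 0,"wx": 0,"wy": 0,"wz": 0}]}}

```text
time_s: 26.1
eef_pos: [623.8, 41.0, 210.3]
ee_rot: [0.0, -0.091, 0.996, -0.0]
force: [-0.5, 0.3, -0.3]
grip_width: -0.001
grip_force: 0.0
```

```bash
python3 -c "
from h import *
look('w11',['latch_peg','board','board_plug'])
go(400,-380,300,16)
c=eyes.capture('scene')
for d in eyes.landmark_of('scene','switch_bar')[:1]: print(d['p'],toworld('scene',c,d['point']).round(1))"
```

```text
w11 tcp [623.8  41.  210.3] tool y ang 10.48 cam [555.  29. 327.] fx 319.78822138863956 time 26.15
  latch_peg 0.65 [552.2  40.6  58.7] [343. 109.]
  board 0.91 [558.6   6.6  21.3] [304. 109.]
  board_plug 0.73 [564.4 -59.3  18.2] [232. 102.]
  board_plug 0.62 [553.9  43.2  57.5] [346. 112.]
tcp [623.5  41.7 209. ] yaw 10.56 tilt [-1.9e-03  1.0e-04 -1.0e+00] | wz -0.906 dx 13.244 dy -13.749 dz -3.64 t 26.3
0.56 [ 434.6 -370.8  130.8]
```

View pics/w11.png

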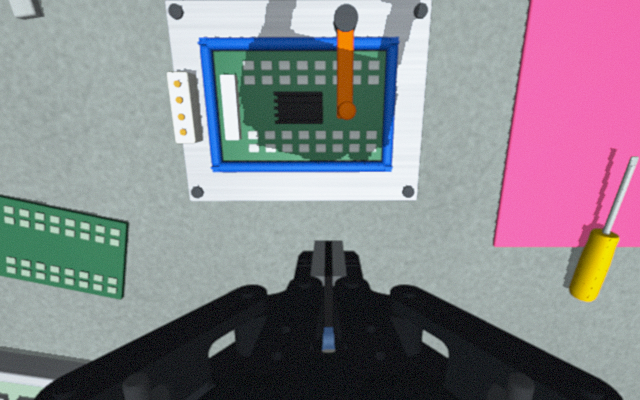

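The latch bar lies straight across the board (345,20 to 347,110) and the push met its stop at 15 N. Now the isolator, from its green side.

Request:
{"op": "step_arm", "data": {"increments": [{"dx": 0,"dy": 0,"dz": -0.5,"wx": 0,"wy": 0,"wz": -0.5},{"dx": 0,"dy": 0,"dz": -0.54,"wx": 0,"wy": 0,"wz": -0.5},{"dx": 0.94,"dy": -0.91,"dz": 0,"wx": 0,"wy": 0,"wz": 0},{"dx": 0.94,"dy": -0.91,"dz": 0,"wx": 0,"wy": 0,"wz": 0},{"dx": 0.94,"dy": -0.91,"dz": 0,"wx": 0,"wy": 0,"wz": 0}]}}

```text
time_s: 26.9
eef_pos: [575.1, -45.0, 235.5]
ee_rot: [-0.0, -0.144, 0.99, 0.0]
force: [1.0, -0.0, -0.3]
grip_width: 0.001
grip_force: 0.0
```

Request:
{"op": "step_arm", "data": {"increments": [{"dx": 0.94,"dy": -0.91,"dz": 0,"wx": 0,"wy": 0,"wz": 0},{"dx": 0.94,"dy": -0.91,"dz": 0,"wx": 0,"wy": 0,"wz": 0},{"dx": 0.94,"dy": -0.91,"dz": 0,"wx": 0,"wy": 0,"wz": 0},{"dx": 0.94,"dy": -0.91,"dz": 0,"wx": 0,"wy": 0,"wz": 0},{"dx": 0.94,"dy": -0.91,"dz": 0,"wx": 0,"wy": 0,"wz": 0}]}}

```text
time_s: 27.4
eef_pos: [494.8, -187.7, 235.6]
ee_rot: [-0.0, -0.144, 0.99, 0.0]
force: [0.5, -0.8, 0.4]
grip_width: 0.003
grip_force: 0.0
```

Request:
{"op": "step_arm", "data": {"increments": [{"dx": 0.94,"dy": -0.91,"dz": 0,"wx": 0,"wy": 0,"wz": 0},{"dx": 0.94,"dy": -0.91,"dz": 0,"wx": 0,"wy": 0,"wz": 0},{"dx": 0.94,"dy": -0.91,"dz": 0,"wx": 0,"wy": 0,"wz": 0},{"dx": 0.94,"dy": -0.91,"dz": 0,"wx": 0,"wy": 0,"wz": 0},{"dx": 0.94,"dy": -0.91,"dz": 0,"wx": 0,"wy": 0,"wz": 0}]}}

```text
time_s: 27.9
eef_pos: [414.6, -330.3, 235.7]
ee_rot: [-0.0, -0.144, 0.99, 0.0]
force: [0.4, -0.1, 0.7]
grip_width: 0.0
grip_force: 0.0
```

Request:
{"op": "step_arm", "data": {"increments": [{"dx": 0.94,"dy": -0.91,"dz": 0,"wx": 0,"wy": 0,"wz": 0},{"dx": 0.94,"dy": -0.91,"dz": 0,"wx": 0,"wy": 0,"wz": 0},{"dx": 0,"dy": 0,"dz": 0,"wx": 0,"wy": 0,"wz": 0},{"dx": 0,"dy": 0,"dz": 0,"wx": 0,"wy": 0,"wz": 0}]}}

```text
time_s: 28.3
eef_pos: [383.1, -386.3, 235.5]
ee_rot: [-0.0, -0.143, 0.99, 0.0]
force: [0.2, 0.8, 0.1]
grip_width: 0.001
grip_force: 0.0
```

```bash
python3 -c "
from h import *
go(382,-386,152,16.5)"
```

```text
tcp [ 383.1 -386.3  235.5] yaw 16.46 tilt [-2.e-04  7.e-04 -1.e+00] | wz -0.006 dx 0.037 dy 0.024 dz 3.339 t 28.3
```

Request:
{"op": "step_arm", "data": {"increments": [{"dx": 0,"dy": 0,"dz": 0.9,"wx": 0,"wy": 0,"wz": 0},{"dx": 0,"dy": 0,"dz": 0.9,"wx": 0,"wy": 0,"wz": 0},{"dx": 0,"dy": 0,"dz": 0.9,"wx": 0,"wy": 0,"wz": 0},{"dx": 0,"dy": 0,"dz": 0.63,"wx": 0,"wy": 0,"wz": 0},{"dx": -0.5,"dy": 0,"dz": 0,"wx": 0,"wy": 0,"wz": 0}]}}

```text
time_s: 28.8
eef_pos: [395.0, -381.2, 150.8]
ee_rot: [-0.001, -0.144, 0.99, 0.002]
force: [0.3, -0.2, 0.5]
grip_width: 0.002
grip_force: 0.0
```

Request:
{"op": "step_arm", "data": {"increments": [{"dx": -0.5,"dy": 0,"dz": 0,"wx": 0,"wy": 0,"wz": 0},{"dx": -0.4,"dy": 0,"dz": 0,"wx": 0,"wy": 0,"wz": 0},{"dx": -0.4,"dy": 0,"dz": 0,"wx": 0,"wy": 0,"wz": 0},{"dx": -0.4,"dy": 0,"dz": 0,"wx": 0,"wy": 0,"wz": 0},{"dx": -0.4,"dy": 0,"dz": 0,"wx": 0,"wy": 0,"wz": 0}]}}

```text
time_s: 29.3
eef_pos: [446.5, -367.7, 152.8]
ee_rot: [0.0, -0.144, 0.99, -0.0]
force: [-0.6, 0.4, 1.3]
grip_width: 0.001
grip_force: 0.6
```

Request:
{"op": "step_arm", "data": {"increments": [{"dx": -0.5,"dy": 0,"dz": 0,"wx": 0,"wy": 0,"wz": 0},{"dx": -0.5,"dy": 0,"dz": 0,"wx": 0,"wy": 0,"wz": 0},{"dx": -0.5,"dy": 0,"dz": 0,"wx": 0,"wy": 0,"wz": 0},{"dx": -0.5,"dy": 0,"dz": 0,"wx": 0,"wy": 0,"wz": 0},{"dx": -0.4,"dy": 0,"dz": 0,"wx": 0,"wy": 0,"wz": 0}]}}

```text
time_s: 29.8
eef_pos: [504.2, -350.4, 152.4]
ee_rot: [0.0, -0.144, 0.99, 0.0]
force: [-0.1, 0.1, 0.1]
grip_width: -0.003
grip_force: 0.0
```

Request:
{"op": "step_arm", "data": {"increments": [{"dx": 0.5,"dy": 0,"dz": 0,"wx": 0,"wy": 0,"wz": 0},{"dx": 0,"dy": 0,"dz": -1,"wx": 0,"wy": 0,"wz": 0},{"dx": 0,"dy": 0,"dz": -1,"wx": 0,"wy": 0,"wz": 0},{"dx": 0,"dy": 0,"dz": -1,"wx": 0,"wy": 0,"wz": 0},{"dx": 0,"dy": 0,"dz": -1,"wx": 0,"wy": 0,"wz": 0}]}}

```text
time_s: 30.3
eef_pos: [490.3, -354.7, 253.6]
ee_rot: [-0.0, -0.143, 0.99, 0.0]
force: [-0.8, -0.5, 0.1]
grip_width: 0.0
grip_force: 0.0
```

```bash
python3 -c "
from h import *
for cam in ('scene','top'):
    c=eyes.capture(cam); cv2.imwrite('pics/%sZ.png'%cam,c['frame'])
    for l in ('switch_bar','latch_peg','board','board_plug'):
        for d in eyes.landmark_of(cam,l)[:2]: print(cam,l,d['p'],toworld(cam,c,d['point']).round(1))
print(ctrl.sense()['force'],ctrl.sense()['time_s'])
a=cv2.imread('pics/sceneZ.png'); cv2.imwrite('pics/cropZ.png',cv2.resize(a[120:330,180:500],None,fx=2.5,fy=2.5,interpolation=cv2.INTER_CUBIC))"
```

```text
scene switch_bar 0.58 [ 525.7 -342.2  130.4]
scene latch_peg 0.42 [549.3  43.7  55.5]
scene board 0.98 [553.    4.5  17.4]
scene board 0.8 [189.1 289.    0.4]
scene board_plug 0.95 [227.8 360.6   5.3]
top switch_bar 0.62 [ 524.  -343.   131.1]
top latch_peg 0.51 [551.4  40.7  58.3]
top board 0.71 [558.6   3.7  19. ]
top board 0.64 [185.4 286.   -3.1]
top board_plug 0.86 [227.5 365.1   9.2]
top board_plug 0.69 [564.5 -58.4  22.4]
[ 0.07322594 -0.50376124 -0.19271084] 30.8
```

View pics/cropZ.png

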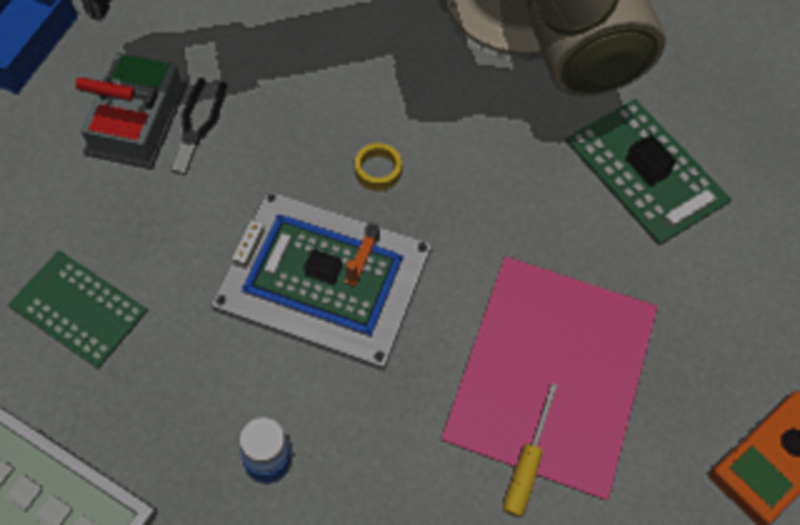

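Crop: the lever is back over red at its starting place (105,88), the latch lies across the seated board (350,260), and the bystanders haven't moved. I'm handing in.

```bash
python3 -c "
from h import *
print(finish_job())"
```

```text
the job is handed in; nothing more can be done
None
```

I handed the job in at about 31 s of the 72 s limit, with no verdict returned: the board is seated in the pocket and released, the latch is closed over it, the isolator was off throughout and is on again, and the last picture shows nothing else moved.

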